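# Load the tin onto the labelling stand's pedestal and set the knob

## Task

Without picking it up, push the food tin that stands on the labelling stand across its deck and over the gap onto the narrow raised pedestal, so that it stands upright and centred there. Then turn the stand's knob clockwise until its pointed nose lines up with the raised index tab. Do not tip the tin, and leave the label roll on the deck where it is.

Things in the scene. Friction and masses are not known exactly. Their poses are not given: they have to be found in the camera images.
- tin: round food tin with a green and cream wrapper, 75 mm diameter, 58 mm high, 0.18 to 0.36 kg, loose, standing on the deck. Too wide for most grippers: it is pushed. Origin: centre of its underside, z up. It slides flat on the deck and stops when the pushing stops. Nearby hazard: a rack post (42 mm wide, 0.88 m tall) on the worktop at world x = 0.556, y = 0.086, with rails and shelves left of it from z = 0.56; keep the arm clear.
- stand: fixed grey labelling stand with an aluminium deck. Origin: on the worktop (z = 0) under the deck's centre; x points across the gap to the pedestal, y left of that. Deck: flat, no rims, 150 (x) by 240 (y) mm, top 45 mm above the worktop; its edge towards the pedestal is at x = +75. A wing 110 mm square, also 45 mm high, right of the pedestal, carries the knob; its centre is at x = 130, y = -140.
- pedestal: fixed steel pedestal beyond the deck's edge: round flat top, 60 mm diameter (narrower than the tin), 43.5 mm above the worktop (1.5 mm below the deck), on a thin column. Origin: on its axis, at worktop height. Its axis is 50 mm from the deck's edge, so a 20 mm gap is left; its position along the edge varies. No stop behind it.
- label_roll: white roll of labels, 61 mm diameter, 40 mm high, loose, standing on the deck at its left side; not to be disturbed. Origin: centre of its underside.
- knob_grip (a point): point on the vertical axis of the black bar knob, 75 mm above the worktop; x points along the bar to its pointed nose, z up. Round skirt: 56 mm diameter, its top at 57 mm. Grip bar on it: 13 mm wide, from 57 to 85 mm, from 27 mm behind the axis to 7 mm ahead; then the nose, 8 mm wide, top at 77 mm with a white line, to 33 mm ahead. Gripped across the bar from above. Stays where left.
- knob (a joint): angle of the knob in rad, growing clockwise seen from above, stops at 0 and 2.4. It starts anticlockwise of the index tab and needs 0.4 to 1.5 rad.
- index_ring: flat steel ring of 106 mm diameter round the knob, fixed on the wing, with one raised dark index tab, 18 mm long (radially), 8 mm wide and 7 mm high, 44 mm from the knob's axis. Origin: on the knob's axis on top of the wing; x points level to the tab, z up.
Not all that is in view belongs to the job. What is shaped like the tin but turquoise or yellow is not meant.

How it is judged:
On the way, in this order (a step that is already met when the one before it is completed fails the run):
1. the tin stands upright and centred on the pedestal, the knob not yet at the index (horizontal distance between tin and pedestal below 0.012 m and angle between tin's own z axis and vertical below 0.06 rad and angle between the x axis of knob_grip and the x axis of index_ring, either way round above 0.2 rad), for 0.2 s.
2. the knob's nose lines up with the index tab (angle between the x axis of knob_grip and the x axis of index_ring, either way round below 0.12 rad), for 0.2 s.
At the end, for the whole second after the job is handed in: The tin stands still and upright (within 0.06 rad) on the pedestal's top, its axis within 12 mm of the pedestal's, and the knob's nose points at the index tab within 0.12 rad (horizontal distance between tin and pedestal below 0.012 m and angle between tin's own z axis and vertical below 0.06 rad and height (world z) of tin between 0.04 and 0.047 m and linear speed of tin below 0.01 m/s and angle between the x axis of knob_grip and the x axis of index_ring, either way round below 0.12 rad); the robot touches nothing.
It fails at once if the tin is tipped by more than 0.35 rad (angle between tin's own z axis and vertical above 0.35 rad).
It fails at once if the tin is picked up (its underside centre more than 15 mm above the deck) (height (world z) of tin above 0.06 m).
It fails at once if the label roll is moved more than 20 mm (distance of label_roll from where it was at the start of the episode above 0.02 m).
It also fails if it takes over 61 s, if anything falls off the work surface, if the arm or the gripper's body presses on something with over 40 N, if the wrist force passes 120 N, or if a joint passes its speed limit or range.

## Robot

A 6-joint arm with a two-finger parallel gripper is mounted at the origin on a cart in front of the work surface, level with it; the furniture and walls round the work are solid. World frame = base frame: x ahead of the robot, y to its left, z up, the work surface at z = 0. Lengths are in m, angles in rad, forces in N, time in s.
With the tool pointing down it reaches from about 0.275 to 1 m from the base axis. Payload 8.4 kg.
Tool frame: the origin (TCP) lies at the very end of the fingers, on their centre line; the grasp point (between the pads) lies 19 mm behind it; z points along the fingers, y is the line along which they close (so a half turn about z gives the same grasp; the last joint's range is limited). The gripper opens to 85 mm and grips with 20 to 120 N. Pads are 22 mm wide; open, the fingers measure 114 mm over their backs; the gripper's body (76 mm by 85 mm) begins 54 mm behind the grasp point. The pads swing forward as they close: fully open they stand 13 mm farther back than shut.
Start: joints at [1.137, 0.353, 1.633, -0, 1.155, -0.002], TCP at [0.262, 0.568, 0.231] pointing down, gripper open.
Joint ranges: [-2.63, 2.63], [-0.92, 2.1], [0.06, 2.66], [-1.3, 4.44], [0, 2.69], [-3.02, 3.02]. Speed limits (rad/s): [2.22, 2.22, 2.79, 3.14, 3.14, 3.14].

## Interface

Orientations are given as a unit quaternion [x, y, z, w].
In Python, from bench import r gives the robot as it stands. The module is installed in compiled form; this text tells all that it offers.
- The arm moves only by the tool jog_arm, never from a script. Its argument "targets" is text: rows parted by semicolons, each of 7 numbers parted by spaces: the shift along the tool's x, y, z in cm, then the turn, a rotation vector about the tool's x, y, z in degrees, then the closure, from 0 (fully open) to 1 (shut). A call has exactly 8 rows; each row is the pose to reach, as a shift and turn from the pose commanded when the call began, along the tool's axes at that moment; what a row does not reach only later rows make up. A row lasts 1/10 s, in which the tool goes at most 50 mm and 8.59 degrees, less where a joint would pass 70% of its speed; a pose out of reach is approached as far as the arm can. A call with a gripper value outside its range is refused whole. The fingers move at their own pace and stop on an object; "grip_force" is the grip in N (left out, the last holds). Time passes only in rows, so rows that repeat a pose let the fingers close, or fill a call up. It gives the time, the measured TCP pose, the force, the opening and the grip force at its end, in the units of the state.
- r.get_obs(): the state, without advancing time (a new reading comes with each control period).
- r.get_image(name): name is "scene" or "top"; returns the picture (400x640x3 uint8, blue, green, red); there is no depth.
- r.get_calibration(name): a dict with "intrinsics" (3x3 intrinsics, pixels), "k1" (the pictures are not rectified: a ray, as slopes to the right and down, at radius r is drawn at 1 + k1 r^2 times it, then the intrinsics apply), "pose" (4x4, takes a point from camera to world coordinates). Camera axes: x right, y up, looking along -z (the intrinsics and any distortion apply to the point x, -y, -z); pixel columns grow to the right and rows downward; lengths in m; the calibration is good to about 2 mm. A picture is of the moment at which its call begins. get_calibration takes no time and is no camera call.
- r.finish_job(): hands the job in; it is judged then, once.
The state is a dict: "clock": time; "joint_pos": joint angles; "qd": joint speeds; "tau": joint torques, N m; "ee_pos": TCP position; "ee_rot": TCP orientation; "ft_force": force on the tool from outside, world axes, zero at the start; "torque": the same for the moment, N m; "width": opening from 0.0 (shut) to 1.0 (fully open); "gripper_force": force on a finger pad.
Only numpy, scipy, OpenCV 4.12 (cv2) and the standard library are available. Lean on these libraries where they do the work, as an engineer would, in place of code of your own. Each camera call takes 0.05 s, during which the arm holds its last target. There are 200 camera calls.

## Working session

There is one attempt and no reset: what is moved stays moved. The work goes in short steps, Python scripts to look and compute and a tool call to move; the robot and the scene stay as the last step left them, time stands still between calls to the robot, and variables do not carry over. Pictures are saved under pics/ and viewed, at most 10 in all, crops included, and the job is handed in when it is done.

Besides the shell and the picture viewer there is one more tool, called after "Call:" as name(argument=value, ...), one argument or row to a line, values as JSON. jog_arm: Moves the arm, as the interface text tells. Its arguments: {"type":"object","properties":{"targets":{"type":"string"},"grip_force":{"type":"number"}},"required":["targets"]}

```bash
mkdir -p pics; python3 - <<'E'
from bench import r
import cv2
for n in("scene","top"):
    cv2.imwrite(f"pics/{n}0.png",r.get_image(n)); c=r.get_calibration(n); print(n,c)
o=r.get_obs(); print(o)
E
```

```text
scene {'intrinsics': array([[384.41476421,   0.        , 327.12969459],
       [  0.        , 384.41476421, 195.24728528],
       [  0.        ,   0.        ,   1.        ]]), 'k1': 0.003920818454148971, 'pose': array([[ 0.51113838,  0.36552975, -0.77789817, -0.32308829],
       [-0.85931716,  0.23591982, -0.45377953, -0.68788802],
       [ 0.01765167,  0.90040537,  0.43469366,  0.54760742],
       [ 0.        ,  0.        ,  0.        ,  1.        ]])}
top {'intrinsics': array([[360.96855191,   0.        , 319.67828078],
       [  0.        , 360.96855191, 193.44996401],
       [  0.        ,   0.        ,   1.        ]]), 'k1': -0.0494378851014795, 'pose': array([[ 0.00603264,  0.99826167, -0.05862806,  0.47976844],
       [-0.99934948,  0.0039338 , -0.03584878, -0.21853119],
       [-0.03555584,  0.05880619,  0.99763601,  0.96973984],
       [ 0.        ,  0.        ,  0.        ,  1.        ]])}
{'clock': 0.1, 'joint_pos': array([ 1.13659500e+00,  3.53575746e-01,  1.63406989e+00, -2.20960859e-06,
        1.15516929e+00, -2.41741880e-03]), 'qd': array([ 2.22123411e-04, -2.29181017e-03, -4.24689483e-03, -1.13385239e-03,
        2.16301730e-03, -8.61395579e-05]), 'tau': array([-1.95927401e-03, -6.06358051e+01, -3.42817712e+01, -1.40819288e-04,
        3.99492244e-03, -2.45560466e-05]), 'ee_pos': array([0.26138994, 0.56724952, 0.23063437]), 'ee_rot': array([ 2.14218285e-01,  9.76785623e-01, -5.96850025e-04, -1.31373109e-04]), 'ft_force': array([-0.37254755,  0.52265184, -0.56853406]), 'torque': array([-0.00444022,  0.057422  , -0.00203849]), 'gripper_force': 0.0, 'width': 0.99845269798149}
```

View pics/scene0.png

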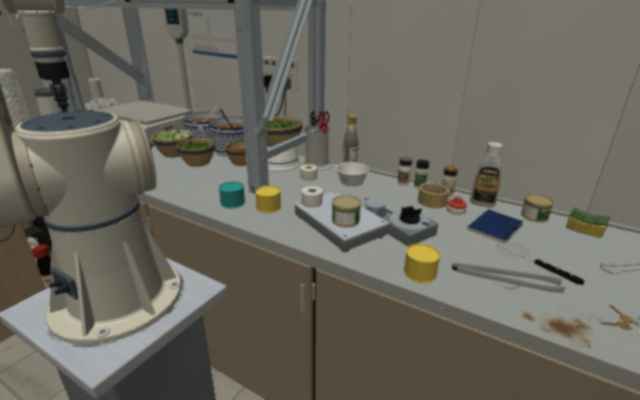

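View pics/top0.png

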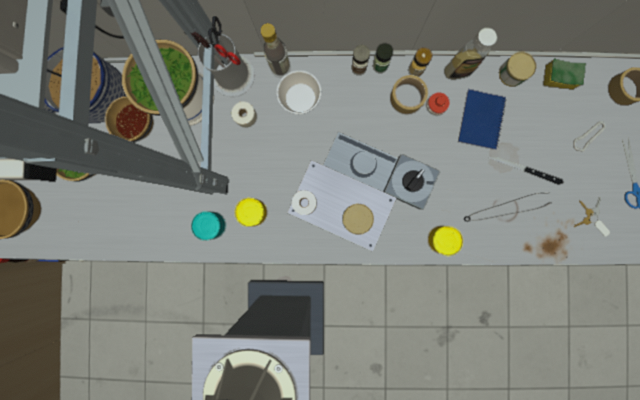

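Top view: the stand deck spans about (290–395, 163–248), with the label roll at (304,202), the tan-lidded tin at (357,218), the pedestal at (364,163) and the knob at (413,180). Tin candidates are (357,218) on the deck, a similar tin at (518,68) on the worktop, and turquoise (207,226) and yellow (250,212) / (447,240). The deck one fits because it stands on the stand with a green and cream wrapper. I'll confirm it in a crop.

```bash
python3 - <<'E'
import cv2,numpy as np
t=cv2.imread("pics/top0.png")[130:260,280:450]; s=cv2.imread("pics/scene0.png")[170:250,290:450]
t=cv2.resize(t,None,fx=4.5,fy=4.5,interpolation=cv2.INTER_CUBIC)
cv2.imwrite("pics/c_top.png",t)
s=cv2.resize(s,None,fx=5,fy=5,interpolation=cv2.INTER_CUBIC); cv2.imwrite("pics/c_scene.png",s)
E
```

```text
(no output)
```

View pics/c_top.png

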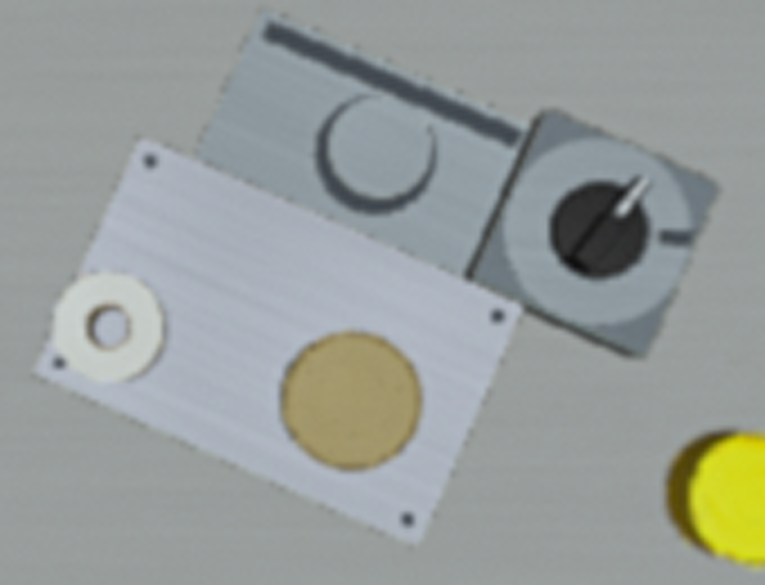

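View pics/c_scene.png

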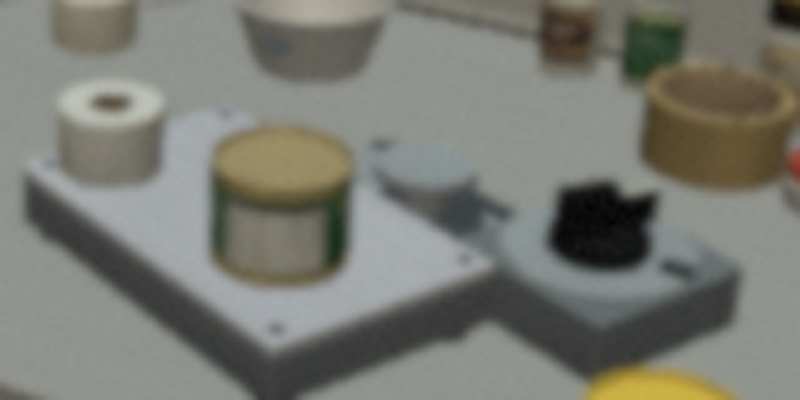

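The crop confirms the deck tin has a green/cream wrapper; its lid centre is at crop (350,400). Pedestal disc is at about (379,148), roll (108,327), nose tip (645,182) and index tab (676,238). Now to measure.

```bash
cat > h.py <<'E'
import numpy as np, cv2
from bench import r
def ray(n,px):
    c=r.get_calibration(n);K=c["intrinsics"];P=c["pose"]
    d=np.array([c["k1"],0,0,0,0.])
    x,y=cv2.undistortPoints(np.array([[px]],float),K,d)[0,0]
    return P[:3,3],P[:3,:3]@np.array([x,-y,-1])
def pt(n,px,z):
    o,d=ray(n,px); return o+d*(z-o[2])/d[2]
def tin(im,n="top",z=.103,box=(130,260,280,450)):
    a,b,c,d=box; h=cv2.cvtColor(im[a:b,c:d],cv2.COLOR_BGR2HSV)
    m=cv2.inRange(h,(12,60,60),(30,200,230))
    m=cv2.morphologyEx(m,cv2.MORPH_OPEN,np.ones((3,3)))
    cs,_=cv2.findContours(m,cv2.RETR_EXTERNAL,cv2.CHAIN_APPROX_NONE)
    k=max(cs,key=cv2.contourArea);(x,y),rad=cv2.minEnclosingCircle(k)
    M=cv2.moments(k); return pt(n,(M['m10']/M['m00']+c,M['m01']/M['m00']+a),z),rad,cv2.contourArea(k),(x+c,y+a)
E
python3 - <<'E'
from h import *
im=cv2.imread("pics/top0.png")
f=lambda x,y:(280-.5+.5/4.5+x/4.5,130-.5+.5/4.5+y/4.5)
print("tin",tin(im))
C=[(145,137),(522,305),(417,543),(35,373)]
W=np.array([pt("top",f(*c),.045)for c in C]); print("corners",W.round(4))
ex=W[0]+W[1]-W[2]-W[3]; ey=W[0]+W[3]-W[1]-W[2]
yx=np.arctan2(ex[1],ex[0]);yy=np.arctan2(-ey[0],ey[1]);yaw=(yx+2*yy)/3;c0=W.mean(0)
print("yaw",yx,yy,"centre",c0)
R=np.array([[np.cos(yaw),-np.sin(yaw)],[np.sin(yaw),np.cos(yaw)]])
loc=lambda p:(R.T@(p[:2]-c0[:2])).round(4)
for nm,p,z in[("ped",(379,148),.0435),("roll",(108,327),.085),("skirt",(599,230),.057),("line0",(622,213),.077),("line1",(647,181),.077),("tabin",(660,237),.052),("tabout",(690,238),.052)]:
    w=pt("top",f(*p),z);print(nm,w.round(4),loc(w))
print("tin loc",loc(tin(im)[0]))
kn=c0[:2]+R@[.13,-.14];print("knob nominal",kn)
# pedestal via Hough
g=cv2.cvtColor(im[130:200,330:400],cv2.COLOR_BGR2GRAY);g=cv2.resize(g,None,fx=4,fy=4,interpolation=cv2.INTER_CUBIC)
h=cv2.HoughCircles(g,cv2.HOUGH_GRADIENT,1,50,param1=60,param2=10,minRadius=42,maxRadius=52)
print(h)
for a in h[0][:3]:
    w=pt("top",(330-.375+a[0]/4,130-.375+a[1]/4),.0435);print(w,loc(w))
# scene view of pedestal, crop x5
for q in[(430,165)]:
    w=pt("scene",(290-.4+q[0]/5,170-.4+q[1]/5),.0435);print("ped scene",w,loc(w))
E
```

```text
tin (array([ 0.47101971, -0.27862132,  0.103     ]), 15.208883285522461, 672.5, (357.60994720458984, 218.78795623779297))
corners [[ 0.6205 -0.1645  0.045 ]
 [ 0.5248 -0.3793  0.045 ]
 [ 0.3902 -0.3197  0.045 ]
 [ 0.4848 -0.1026  0.045 ]]
yaw -0.4224651270734901 -0.4148518075224851 centre [ 0.50507208 -0.24152208  0.045     ]
ped [ 0.6145 -0.2986  0.0435] [ 0.1232 -0.0078]
roll [ 0.5099 -0.1474  0.085 ] [-0.0338  0.088 ]
skirt [ 0.5665 -0.4206  0.057 ] [ 0.1288 -0.1388]
line0 [ 0.574  -0.4289  0.077 ] [ 0.139  -0.1433]
line1 [ 0.5918 -0.4428  0.077 ] [ 0.1609 -0.1489]
tabin [ 0.5632 -0.4561  0.052 ] [ 0.1401 -0.1726]
tabout [ 0.5627 -0.4729  0.052 ] [ 0.1465 -0.1882]
tin loc [-0.0161 -0.0477]
knob nominal [ 0.56715904 -0.42220193]
[[[133.5 130.5  49.2]
  [198.5 155.5  49.2]]]
[ 0.61518027 -0.29647032  0.0435    ] [ 0.1229 -0.0056]
[ 0.59907384 -0.33814472  0.0435    ] [ 0.1251 -0.0502]
ped scene [ 0.61335198 -0.30570748  0.0435    ] [ 0.125  -0.0148]
```

```bash
python3 - <<'E'
from h import *
t=cv2.imread("pics/top0.png");s=cv2.imread("pics/scene0.png")
a=cv2.resize(t[145:185,345:385],(400,400),interpolation=cv2.INTER_CUBIC)
b=cv2.resize(s[190:230,355:395],(400,400),interpolation=cv2.INTER_CUBIC)
v=np.hstack([cv2.normalize(x,None,0,255,cv2.NORM_MINMAX) for x in(a,b)])
cv2.imwrite("pics/ped.png",v)
E
```

```text
(no output)
```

View pics/ped.png

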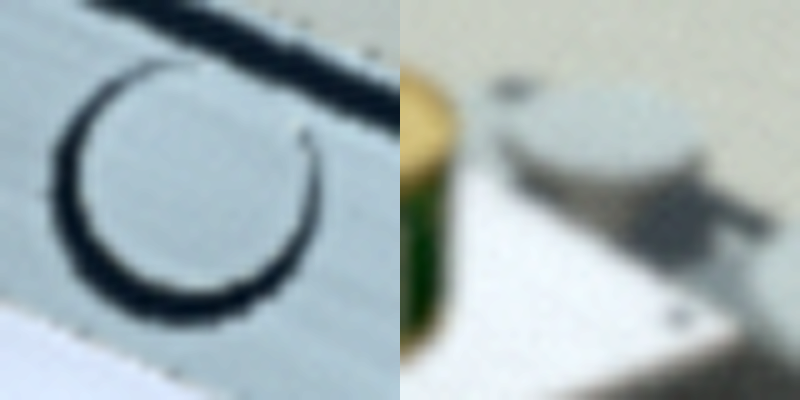

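The enlarged crop shows the disc at top view ≈(364.15,161.95), radius 11.6 px as expected. In the scene view it is at ≈(375.05,202.65). I'll check the consistency of the two views with the tin and the deck corners.

```bash
python3 - <<'E'
from h import *
c0=np.array([.50507,-.24152]);yaw=-.4174
R=np.array([[np.cos(yaw),-np.sin(yaw)],[np.sin(yaw),np.cos(yaw)]])
loc=lambda p:(R.T@(p[:2]-c0)).round(4)
def show(n,v,q,z):
    w=pt(v,q,z);print(n,v,w.round(4),loc(w))
show("ped","top",(364.15,161.95),.0435)
show("ped","scene",(375.05,202.65),.0435)
S=lambda x,y:(289.6+x/5,169.6+y/5)
show("lid","scene",S(283,163),.103)
s=cv2.imread("pics/scene0.png")
show("corner FR","scene",S(493,265),.045)
show("corner NR","scene",S(270,350),.045)
show("corner NL","scene",S(28,170),.045)
show("skirt","scene",S(601,232),.057)
show("roll","scene",S(111,102),.085)
show("tip","scene",S(652,205),.077)
show("tab","scene",S(677,270),.05)
def tri(a,b):
    o1,d1=ray("top",a);o2,d2=ray("scene",b)
    A=np.c_[d1,-d2];x=np.linalg.lstsq(A,o2-o1,rcond=None)[0];p,q=o1+d1*x[0],o2+d2*x[1]
    print("tri",((p+q)/2).round(4),(p-q).round(4))
tri((364.15,161.95),(375.05,202.65));tri((357.6,218.8),S(283,163))
E
```

```text
ped top [ 0.616  -0.2994  0.0435] [ 0.1248 -0.008 ]
ped scene [ 0.6122 -0.3045  0.0435] [ 0.1234 -0.0141]
lid scene [ 0.4638 -0.286   0.103 ] [-0.0197 -0.0574]
corner FR scene [ 0.5212 -0.3834  0.045 ] [ 0.0722 -0.1231]
corner NR scene [ 0.3849 -0.3237  0.045 ] [-0.0765 -0.1238]
corner NL scene [ 0.4793 -0.1144  0.045 ] [-0.0751  0.1058]
skirt scene [ 0.5651 -0.4257  0.057 ] [ 0.1295 -0.144 ]
roll scene [ 0.5106 -0.1508  0.085 ] [-0.0317  0.0852]
tip scene [ 0.5717 -0.4489  0.077 ] [ 0.145  -0.1626]
tab scene [ 0.5598 -0.4698  0.05  ] [ 0.1425 -0.1865]
tri [ 0.6171 -0.301   0.0403] [-0.0012  0.0025 -0.0004]
tri [ 0.4712 -0.2803  0.0983] [-0.0017  0.003  -0.0002]
```

The two views agree, with a small fixed offset. Stand frame: tin (-16,-48), pedestal (125,-8) mm. The push is about 146 mm at world heading -8°. I'll push with both half-closed fingers as a cradle, starting by swinging clear of the post at small radius.

Call:
jog_arm(
  targets="-2.7 -3.5 0 0 0 0 0.4; -5.4 -7 0 0 0 0 0.4; -8.1 -10.5 0 0 0 0 0.4; -10.8 -14.1 0 0 0 0 0.4; -13.5 -17.6 0 0 0 0 0.4; -16.2 -21.1 0 0 0 0 0.4; -18.9 -24.6 0 0 0 0 0.4; -21.7 -28.2 0 0 0 0 0.4",
  grip_force=40,
)

```text
clock: 0.9
ee_pos: [0.3405, 0.219, 0.2312]
ee_rot: [0.214, 0.977, -0.0, 0.0]
ft_force: [0.7, -0.4, -0.2]
width: 0.594
gripper_force: 0.0
```

Call:
jog_arm(
  targets="-1.9 -3.9 0 0 0 -2 0.4; -3.9 -7.8 0 0 0 -4 0.4; -5.8 -11.8 0 0 0 -6 0.4; -7.8 -15.7 0 0 0 -8 0.4; -9.7 -19.6 0 0 0 -10 0.4; -11.7 -23.5 0 0 0 -12 0.4; -13.6 -27.4 0 0 0 -14 0.4; -15.6 -31.4 0 0 0 -16.6 0.4",
)

```text
clock: 1.7
ee_pos: [0.3504, -0.1315, 0.2314]
ee_rot: [0.07, 0.998, 0.0, 0.0]
ft_force: [0.7, 1.6, -0.5]
width: 0.605
gripper_force: 0.0
```

Call:
jog_arm(
  targets="-1.8 -3.3 0 0 0 0 0.4; -3.6 -6.6 0 0 0 0 0.4; -5.3 -9.8 0 0 0 0 0.4; -7.1 -13.1 0 0 0 0 0.4; -7.1 -13.1 4.5 0 0 0 0.4; -7.1 -13.1 9 0 0 0 0.4; -7.1 -13.1 13.5 0 0 0 0.4; -7.1 -13.1 17.5 0 0 0 0.4",
)

```text
clock: 2.5
ee_pos: [0.402, -0.2692, 0.0543]
ee_rot: [0.071, 0.997, 0.0, -0.0]
ft_force: [0.4, 0.0, 1.3]
width: 0.598
gripper_force: 0.0
```

```bash
python3 - <<'E'
from h import *
o=r.get_obs();print(o["ee_pos"],o["ft_force"],o["width"])
t=r.get_image("top");s=r.get_image("scene")
a=cv2.resize(t[150:280,290:450],(640,520),interpolation=cv2.INTER_CUBIC)
cv2.imwrite("pics/pre.png",a);cv2.imwrite("pics/pre_s.png",s);cv2.imwrite("pics/pre_t.png",t)
print(tin(t))
E
```

```text
[ 0.40195857 -0.26921639  0.05427542] [0.44433686 0.04146338 1.31173071] 0.5982369020233489
(array([ 0.47682212, -0.28226155,  0.103     ]), 15.208883285522461, 515.0, (357.60994720458984, 218.78795623779297))
```

View pics/pre.png

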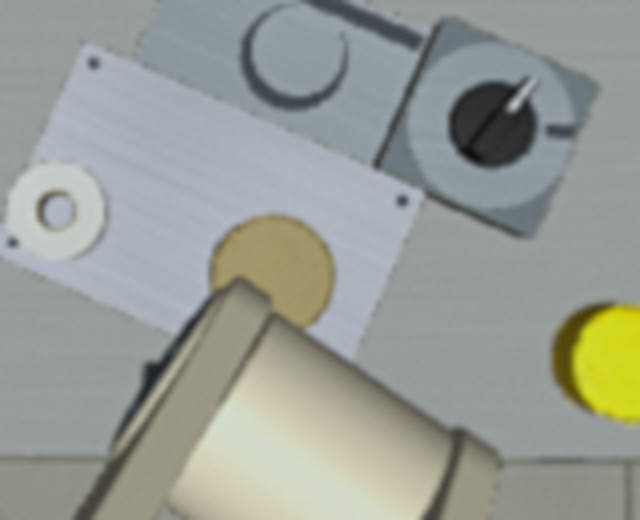

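The crop shows the tin untouched, with its lid at crop (272,272). The hand is behind it on the near side. Push the first stretch.

Call:
jog_arm(
  targets="-1 0 0 0 0 0 0.4; -2 0 0 0 0 0 0.4; -3 0 0 0 0 0 0.4; -4 0 0 0 0 0 0.4; -5 0 0 0 0 0 0.4; -6 0 0 0 0 0 0.4; -7 0 0 0 0 0 0.4; -8 0 0 0 0 0 0.4",
)

```text
clock: 3.4
ee_pos: [0.4823, -0.2808, 0.0571]
ee_rot: [0.071, 0.997, -0.0, -0.0]
ft_force: [-5.6, 0.9, 5.8]
width: 0.602
gripper_force: 4.1
```

```bash
python3 - <<'E'
from h import *
o=r.get_obs();print(o["ee_pos"],o["ee_rot"],o["ft_force"],o["width"])
t=r.get_image("top");cv2.imwrite("pics/p1t.png",t)
w,rad,A,c=tin(t);print(w,rad,A,c,"circle centre",pt("top",c,.103))
E
```

```text
[ 0.48229334 -0.28079773  0.05705928] [ 7.08411505e-02  9.97487561e-01 -2.65344036e-06 -3.10628395e-04] [-5.56551067  0.8516682   5.75495574] 0.6016646080884005Traceback (most recent call last):
  File "<stdin>", line 4, in <module>
  File "h.py", line 15, in tin
    k=max(cs,key=cv2.contourArea);(x,y),rad=cv2.minEnclosingCircle(k)
ValueError: max() iterable argument is empty
```

```bash
python3 - <<'E'
from h import *
s=r.get_image("scene");cv2.imwrite("pics/p1s.png",s)
cv2.imwrite("pics/p1c.png",np.hstack([cv2.resize(s[150:250,300:440],(448,320),interpolation=cv2.INTER_CUBIC),cv2.resize(cv2.imread("pics/p1t.png")[130:260,300:430],(320,320))]))
E
```

```text
(no output)
```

View pics/p1c.png

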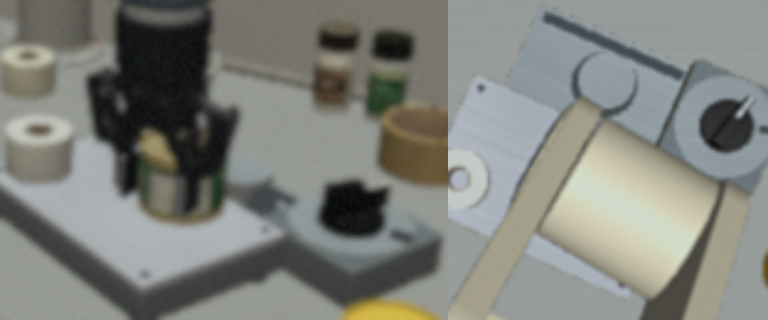

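Left: the tin stands upright, cradled by both fingers, on course for the pedestal. The wrist hides it from above, so I back off to measure it.

Call:
jog_arm(
  targets="1 0 0 0 0 0 0.4; 2 0 0 0 0 0 0.4; 3.5 0 0 0 0 0 0.4; 5 0 0 0 0 0 0.4; 6.5 0 0 0 0 0 0.4; 8 0 0 0 0 0 0.4; 8 0 0 0 0 0 0.4; 8 0 0 0 0 0 0.4",
)

```text
clock: 4.3
ee_pos: [0.4026, -0.2698, 0.0566]
ee_rot: [0.071, 0.997, -0.0, 0.0]
ft_force: [-0.5, -0.9, -0.2]
width: 0.598
gripper_force: 0.0
```

```bash
python3 - <<'E'
from h import *
o=r.get_obs();print(o["ee_pos"],o["ft_force"],o["width"])
t=r.get_image("top");cv2.imwrite("pics/p2t.png",t)
w,rad,A,c=tin(t);print(w,rad,A,c)
E
```

```text
[ 0.40264827 -0.26978351  0.05655131] [-0.45120896 -0.8633858  -0.18915267] 0.5983189260549301
[ 0.52082591 -0.2851065   0.103     ] 15.30703353881836 678.5 (360.1417922973633, 197.67910766601562)
```

The tin is fully visible at (0.521,-0.285), so it sits 38.7 mm ahead of the TCP and on the line to within 1 mm. Remaining travel is 17.7 cm from here.

Call:
jog_arm(
  targets="-4 0 0 0 0 0 0.4; -7.2 0 0 0 0 0 0.4; -8.2 0 0 0 0 0 0.4; -9.2 0 0 0 0 0 0.4; -10.2 0 0 0 0 0 0.4; -11.2 0 0 0 0 0 0.4; -12.2 0 0 0 0 0 0.4; -13.2 0 0 0 0 0 0.4",
)

```text
clock: 5.15
ee_pos: [0.5337, -0.2882, 0.0562]
ee_rot: [0.071, 0.997, 0.0, -0.0]
ft_force: [-2.6, 1.2, 2.4]
width: 0.604
gripper_force: 2.3
```

Call:
jog_arm(
  targets="-0.8 0 0 0 0 0 0.4; -1.5 0 0 0 0 0 0.4; -2.2 0 0 0 0 0 0.4; -2.8 0 0 0 0 0 0.4; -3.4 0 0 0 0 0 0.4; -3.9 0 0 0 0 0 0.4; -4.4 0 0 0 0 0 0.4; -4.4 0 0 0 0 0 0.4",
)

```text
clock: 5.95
ee_pos: [0.5777, -0.2946, 0.0564]
ee_rot: [0.071, 0.997, -0.0, 0.0]
ft_force: [-0.7, 0.8, -0.1]
width: 0.602
gripper_force: 0.0
```

Call:
jog_arm(
  targets="1 0 0 0 0 0 0.4; 2 0 0 0 0 0 0.4; 3.5 0 0 0 0 0 0.4; 5 0 0 0 0 0 0.4; 7 0 0 0 0 0 0.4; 9 0 0 0 0 0 0.4; 11 0 0 0 0 0 0.4; 11 0 0 0 0 0 0.4",
)

```text
clock: 6.75
ee_pos: [0.4643, -0.2778, 0.0561]
ee_rot: [0.071, 0.997, 0.001, -0.001]
ft_force: [0.3, -0.7, -0.9]
width: 0.601
gripper_force: 0.0
```

```bash
python3 - <<'E'
from h import *
t=r.get_image("top");s=r.get_image("scene");cv2.imwrite("pics/p3t.png",t)
w,rad,A,c=tin(t,z=.1015);print(w,rad,A,c)
cv2.imwrite("pics/p3c.png",np.hstack([cv2.resize(s[150:250,300:440],(448,320),interpolation=cv2.INTER_CUBIC),cv2.resize(t[130:260,300:430],(320,320))]))
E
```

```text
[ 0.61333015 -0.29807853  0.1015    ] 15.761907577514648 703.0 (365.7260284423828, 159.6849308013916)
```

View pics/p3c.png

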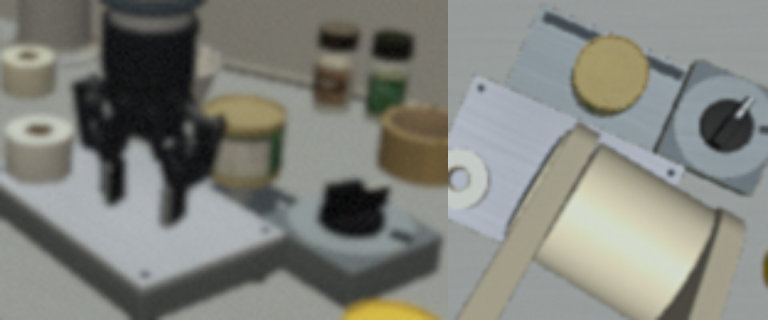

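The tin stands upright on the pedestal, measured at (0.613,-0.298), about 3 mm from the axis. Next the knob: axis (0.567,-0.4215), nose at -40° and tab at about -95°, so roughly 55° clockwise.

Call:
jog_arm(
  targets="0 0 -4 0 0 0 0.4; 0 0 -8 0 0 0 0.4; 0 0 -11 0 0 0 0.4; -2.4 -2.6 -11 0 0 6.4 0.4; -4.9 -5.1 -11 0 0 12.8 0.4; -7.3 -7.7 -11 0 0 19.2 0.4; -9.8 -10.2 -11 0 0 25.6 0.4; -12.2 -12.8 -11 0 0 32 0.4",
)

```text
clock: 7.65
ee_pos: [0.5723, -0.4241, 0.1665]
ee_rot: [0.345, 0.939, -0.0, 0.001]
ft_force: [0.0, -0.5, -0.4]
width: 0.596
gripper_force: 0.0
```

Call:
jog_arm(
  targets="0.5 -0.1 0 0 0 0 0.4; 0.5 -0.1 2 0 0 0 0.4; 0.5 -0.1 4 0 0 0 0.4; 0.5 -0.1 6 0 0 0 0.4; 0.5 -0.1 7 0 0 0 0.4; 0.5 -0.1 7 0 0 0 0.4; 0.5 -0.1 7 0 0 0 0.4; 0.5 -0.1 7 0 0 0 0.4",
)

```text
clock: 8.45
ee_pos: [0.5669, -0.4208, 0.0976]
ee_rot: [0.343, 0.939, -0.0, 0.001]
ft_force: [-0.1, -0.7, 0.2]
width: 0.601
gripper_force: 0.0
```

Call:
jog_arm(
  targets="0 0 1.2 0 0 0 0.4; 0 0 2.4 0 0 0 0.4; 0 0 3.6 0 0 0 0.4; 0 0 3.6 0 0 0 0.7; 0 0 3.6 0 0 0 1; 0 0 3.6 0 0 0 1; 0 0 3.6 0 0 0 1; 0 0 3.6 0 0 0 1",
  grip_force=40,
)

```text
clock: 9.25
ee_pos: [0.5658, -0.4206, 0.0603]
ee_rot: [0.343, 0.939, -0.0, -0.0]
ft_force: [-2.7, -2.1, -1.8]
width: 0.145
gripper_force: 41.3
```

Gripped on the 13 mm bar. Turn clockwise (+ about tool z).

Call:
jog_arm(
  targets="0 0 0 0 0 7 1; 0 0 0 0 0 14 1; 0 0 0 0 0 21 1; 0 0 0 0 0 28 1; 0 0 0 0 0 35 1; 0 0 0 0 0 42 1; 0 0 0 0 0 49 1; 0 0 0 0 0 55 1",
)

```text
clock: 10.05
ee_pos: [0.5683, -0.4197, 0.0604]
ee_rot: [0.74, 0.673, 0.001, 0.001]
ft_force: [8.5, 2.5, -8.5]
width: 0.144
gripper_force: 40.7
```

Call:
jog_arm(
  targets="0 0 0 0 0 0 1; 0 0 0 0 0 0 1; 0 0 0 0 0 0 0.5; 0 0 0 0 0 0 0.4; 0 0 0 0 0 0 0.4; 0 0 0 0 0 0 0.4; 0 0 -4 0 0 0 0.4; 0 0 -8 0 0 0 0.4",
)

```text
clock: 10.85
ee_pos: [0.5651, -0.4198, 0.1399]
ee_rot: [0.738, 0.675, -0.0, -0.002]
ft_force: [1.4, -1.0, 0.3]
width: 0.602
gripper_force: 0.0
```

Call:
jog_arm(
  targets="0 0 -4 0 0 0 0.4; 0 -3 -6 0 0 0 0.4; 0 -7 -6 0 0 0 0.4; 0 -11 -6 0 0 0 0.4; 0 -15 -6 0 0 0 0.4; 0 -19 -6 0 0 0 0.4; 0 -21 -6 0 0 0 0.4; 0 -21 -6 0 0 0 0.4",
)

```text
clock: 11.65
ee_pos: [0.3546, -0.4012, 0.2006]
ee_rot: [0.739, 0.674, -0.0, -0.0]
ft_force: [0.1, -1.0, 0.1]
width: 0.6
gripper_force: 0.0
```

```bash
python3 - <<'E'
from h import *
t=r.get_image("top");s=r.get_image("scene");cv2.imwrite("pics/p4t.png",t)
w,rad,A,c=tin(t,z=.1015);print(w,rad,A,c)
cv2.imwrite("pics/p4c.png",np.hstack([cv2.resize(t[155:205,390:440],(400,400),interpolation=cv2.INTER_CUBIC),cv2.resize(t[130:230,330:430],(400,400))]))
E
```

```text
[ 0.61330946 -0.29813677  0.1015    ] 15.761907577514648 703.0 (365.7260284423828, 159.6849308013916)
```

View pics/p4c.png

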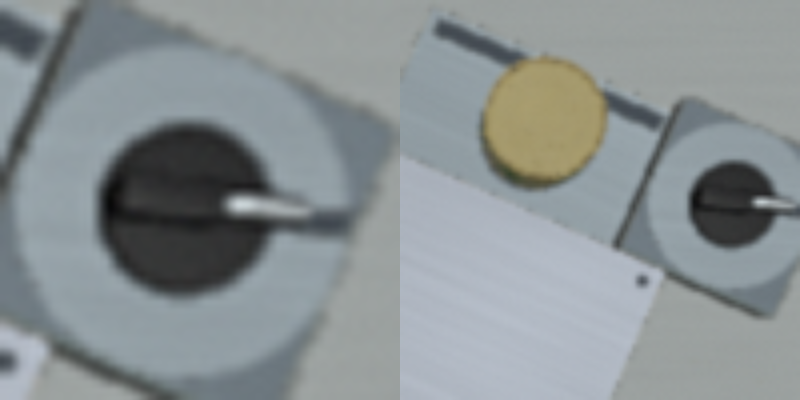

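The nose line runs from crop (232,204) to (312,211) and the tab is at about (333,221). Tin unchanged. Now the angle with the heights accounted for.

```bash
python3 - <<'E'
from h import *
f=lambda x,y:(390-.44+x/8,155-.44+y/8)
a=lambda v:np.degrees(np.arctan2(v[1],v[0]))
t=cv2.imread("pics/p4t.png")[155:205,390:440]
sk=pt("top",f(186,209),.057);ringc=pt("top",f(183,210),.0455)
print(sk,ringc)
# tab in the initial, unobstructed picture: dark pixels right of the knob, off the skirt
i=cv2.cvtColor(cv2.imread("pics/top0.png"),cv2.COLOR_BGR2GRAY)[155:205,390:440].astype(float)
m=np.zeros_like(i);m[20:35,36:45]=1;wt=np.clip(125-i,0,None)*m
y,x=np.mgrid[:50,:50];tb=(390+(wt*x).sum()/wt.sum(),155+(wt*y).sum()/wt.sum());T=pt("top",tb,.051)
g=cv2.cvtColor(t,cv2.COLOR_BGR2GRAY).astype(float);m[:]=0;m[22:30,28:40]=1;wt=np.clip(g-175,0,None)*m
yy,xx=np.nonzero(wt);print(len(xx),tb)
P=np.array([pt("top",(390+u,155+v),.077)[:2] for u,v in zip(xx,yy)])
c=np.average(P,axis=0,weights=wt[yy,xx]);C=np.cov(P.T,aweights=wt[yy,xx]);ev=np.linalg.eigh(C)[1][:,1]
for ax in(sk[:2],ringc[:2],np.array([.567,-.4215])):
    print("tab",a(T[:2]-ax),"nose",a(c-ax),np.linalg.norm(c-ax),np.linalg.norm(T[:2]-ax))
print("line dir",a(ev))
E
```

```text
[ 0.56662347 -0.4208567   0.057     ] [ 0.56739346 -0.42244566  0.0455    ]
3 (np.float64(430.17128205128205), np.float64(182.09948717948717))
tab -93.62724762638005 nose -90.60596287086062 0.01327876992456232 0.0454320047424027
tab -94.76137096340135 nose -94.45361861116164 0.011724469129439743 0.04390354232224567
tab -94.15971050542915 nose -92.3430291595479 0.012645303791920349 0.04481575476689019
line dir 90.20929775305285
```

Tab is at -94°. The nose line's slope gives about -95°, and the gripper's final yaw also implies -95°, so it is within about 1–2° against a 6.9° tolerance. Handing in.

```bash
python3 -c "
from bench import r
print(r.finish_job())"
```

```text
the job is handed in; nothing more can be done
None
```

I handed the job in at about 12 s on the robot clock; no verdict came back. By my camera measurements, the tin stands upright about 3 mm off the pedestal's axis, the knob's nose points at the index tab to within about 2°, and the arm is clear of everything.

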